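Snap the screw box lid shut all round

TASK

The lid has been laid on the screw box, but not all of its four hinged edges have been snapped down. Press down every edge that still stands proud, each near its outer rim, until it clicks and stays flat, so that the lid is shut all round. Use the fingers only to press: do not lift the box or shove it along the bench, and leave the things lying round it where they are.

Things in the scene. Friction and masses are not known exactly. Their poses are not given: they have to be found in the camera images.
- screw_box: grey plastic box with a white lid with a clear window, 150 x 200 x 58 mm over the lid, loose on the bench, about 0.95 kg. Origin: centre of its underside, on the bench top. x points to its back edge, y (the long way) to its left edge, z up; at yaw 0 the front faces the robot. Lid top 58 mm up. The lid's middle and corners are rigid and seated; between the corners each side is a hinged edge flap
- edge_front (a joint): front lid edge (box -x side): a flap 128 mm long, 32 wide, 3 thick, hinged on its inner long side. Angle, rad: 0 = flush; it rests either shut (0 to 0.02) or proud (0.26, outer rim 8 mm high). Pushed below 0.1 it snaps shut and stays; let go earlier it springs up. Needs about 10 N down on the ribs near the outer rim (20 N half-way to the hinge); 40 N does no harm. Starts proud
- edge_back (a joint): back lid edge (long side towards box +x), the same as the front one. It always starts proud
- edge_left (a joint): left edge flap (short side towards box +y; 77 mm long, otherwise the same). It may start proud or already shut
- edge_right (a joint): right edge flap (short side towards box -y; 77 mm long, otherwise the same). It may start proud or already shut
- edge_front_pad (a point): where to press the front edge: top of the flap, middle of its length, on three fine ribs, 9 mm in from the outer rim (23.5 mm from the hinge). Its x points towards the lid's middle, y along the edge. When shut the point is 58 mm above the bench and 66 mm from the box's centre line; proud, about 6 mm higher
- edge_back_pad (a point): the same on the back edge, 66 mm from the box's centre when shut
- edge_left_pad (a point): the same on the left edge, 91 mm from the box's centre when shut
- edge_right_pad (a point): the same on the right edge, 91 mm from the box's centre when shut
- hinge_a: loose brass butt hinge lying flat, 55 x 62 x 8 mm, in front of the box; leave it alone. Origin: centre of its underside
- hinge_b: a second, equal brass hinge in front of the box; leave it alone
- sanding_block: loose cork sanding block wrapped in red-brown sandpaper, 61 x 105 x 32 mm, off the front left corner of the box; leave it alone. Origin: centre of its underside
- awl: loose awl with a wooden handle, 31 x 153 x 31 mm, off the front right corner of the box; leave it alone
- pencil_1: loose carpenter's pencil, 15 x 138 x 8 mm, to the right of the box; leave it alone
- screwdriver_b: loose screwdriver with a red handle, 24 x 162 x 24 mm, behind the box; leave it alone

How it is judged:
By the outcome, as a careful person would: the job done as asked, in the order asked, and still so for the second after the job is handed in, with the robot touching nothing.
It also fails if it takes over 51 s, if anything falls off the work surface, if the arm or the gripper's body presses on something with over 40 N, if the wrist force passes 120 N, or if a joint passes its speed limit or range.

ROBOT

A 6-joint arm with a two-finger parallel gripper is mounted at the origin on a cart in front of the work surface, level with it; the furniture and walls round the work are solid. World frame = base frame: x ahead of the robot, y to its left, z up, the work surface at z = 0. Lengths are in m, angles in rad, forces in N, time in s.
With the tool pointing down it reaches from about 0.3 to 0.875 m from the base axis. Payload 6.4 kg.
Tool frame: the origin (TCP) lies at the very end of the fingers, on their centre line; the grasp point (between the pads) lies 19 mm behind it (ctrl.tcp_to_grasp is the distance from the TCP to the grasp point, in m); z points along the fingers, y is the direction in which the jaws open and shut (so a half turn about z gives the same grasp; the last joint's range is limited). The gripper opens to 85 mm and grips with 20 to 120 N. Pads are 22 mm wide; open, the fingers measure 114 mm over their backs; the gripper's body (76 mm by 85 mm) begins 54 mm behind the grasp point. The pads swing forward as they close: fully open they stand 13 mm farther back than shut.
Start: joints at [-1.502, 0.181, 1.607, -0, 1.354, -0.206], TCP at [0.156, -0.553, 0.231] pointing down, gripper open.
Joint ranges: [-2.99, 2.99], [-0.89, 2.07], [0.3, 2.58], [-1.14, 4.28], [0, 2.63], [-3.12, 3.12]. Speed limits (rad/s): [2.57, 2.57, 3.01, 3.14, 3.14, 3.14].

INTERFACE

Orientations are given as a unit quaternion [w, x, y, z].
In Python, from bench import ctrl gives the robot as it stands. The module is installed in compiled form; this text tells all that it offers.
- The arm moves only by the tool drive_tool, never from a script. Its argument "deltas" is a list of rows, each an object with "slide": the shift along the tool's x, y, z as a fraction of full scale, a list of three; "delta_rot": the turn, a rotation vector about the tool's x, y, z as a fraction of full scale, a list of three; "hand": the opening, from 0 (shut) to 1 (fully open). In form: [{"slide": [tx, ty, tz], "delta_rot": [wx, wy, wz], "hand": hand}, ...]. A call has exactly 5 rows; each row shifts and turns the commanded pose from where the row before left it, along the tool's axes as they then stand; what a row does not reach is not made up. Full scale, the value 1, is 50 mm for a shift and 180 degrees for a turn. A row lasts 1/8 s, in which the tool goes at most 62.5 mm and 10.7 degrees, less where a joint would pass 70% of its speed; a pose out of reach is approached as far as the arm can. A call with a number of a shift or a turn outside -1 to 1 is refused whole. A call with a gripper value outside its range is refused whole. The fingers move at their own pace and stop on an object; the grip force is fixed at half the most. Time passes only in rows, so rows that do not move let the fingers close, or fill a call up. It gives the time, the measured TCP pose, the force and the opening at its end, in the units of the state.
- ctrl.get_obs(): the state, without advancing time (a new reading comes with each control period).
- ctrl.camera(name): name is "side" or "top" or "wrist"; returns a dict with "frame" (480x640x3 uint8, red, green, blue), "mtx" (3x3 intrinsics, pixels), "dist" ([k1, k2, p1, p2, k3] as OpenCV has them; the pictures are not rectified), "R" (3x3) and "t" (3): a world point X has camera coordinates R X + t. Camera axes: x right, y down, z forward; pixel columns grow to the right and rows downward; lengths in m; the calibration is good to about 2 mm. A picture is of the moment at which its call begins. There is no depth.
- ctrl.hand_in(): hands the job in, once; it reports no verdict.
The state is a dict: "time_s": time; "q": joint angles; "dq": joint speeds; "joint_efforts": joint torques, N m; "eef_pos": TCP position; "eef_rot": TCP orientation; "wrist_force": force on the tool from outside, world axes, zero at the start; "torque": the same for the moment, N m; "opening": opening from 0.0 (shut) to 1.0 (fully open).
Only numpy, scipy, OpenCV 4.12 (cv2) and the standard library are available. Lean on these libraries where they do the work, as an engineer would, in place of code of your own. Each camera call takes 0.05 s, during which the arm holds its last target.

## Working session

There is one attempt and no reset: what is moved stays moved. The work goes in short steps, Python scripts to look and compute and a tool call to move; the robot and the scene stay as the last step left them, time stands still between calls to the robot, and variables do not carry over. Pictures are saved under pics/ and viewed, and the job is handed in when it is done.

Besides the shell and the picture viewer there is one more tool, called by a JSON object that holds its "method" and its "body", one argument or row to a line. drive_tool: Moves the arm, as the interface text tells. Its arguments: {"type":"object","properties":{"deltas":{"type":"array","items":{"type":"object","properties":{"slide":{"type":"array","items":{"type":"number"}},"delta_rot":{"type":"array","items":{"type":"number"}},"hand":{"type":"number"}}}}},"required":["deltas"]}

```bash
mkdir -p pics
python3 - <<'E'
from bench import ctrl
import cv2
o=ctrl.get_obs()
print({k:o[k] for k in ('time_s','eef_pos','eef_rot','wrist_force','opening')})
for n in ("side","top","wrist"):
    c=ctrl.camera(n); cv2.imwrite(f"pics/{n}0.png",c["frame"][:,:,::-1]); print(n,c["mtx"].round(1).tolist(),c["R"].round(3).tolist(),c["t"].round(3).tolist(), (-c["R"].T@c["t"]).round(3), c["dist"])
    import pickle; pickle.dump(c,open(f"{n}0.pkl","wb"))
E
```

```text
{'time_s': 0.0, 'eef_pos': array([ 0.15600571, -0.55285985,  0.23037808]), 'eef_rot': array([-8.88878484e-04,  9.90575518e-01,  1.36964777e-01,  6.17473376e-05]), 'wrist_force': array([-0.47648252,  0.05906555,  0.1048346 ]), 'opening': 1.0021726165903673}
side [[577.9, 0.0, 321.1], [0.0, 577.9, 236.6], [0.0, 0.0, 1.0]] [[-0.954, -0.299, 0.003], [-0.139, 0.435, -0.89], [0.264, -0.85, -0.456]] [0.467, 0.138, 0.762] [0.263 0.727 0.469] [0.0190025 0.        0.        0.        0.       ]
top [[511.7, 0.0, 318.7], [0.0, 511.7, 239.0], [0.0, 0.0, 1.0]] [[0.027, -0.999, 0.021], [-0.989, -0.03, -0.142], [0.143, -0.017, -0.99]] [-0.06, 0.503, 0.852] [ 0.378 -0.03   0.916] [-0.11364422  0.          0.          0.          0.        ]
wrist [[432.5, 0.0, 310.4], [0.0, 432.5, 241.4], [0.0, 0.0, 1.0]] [[0.271, -0.962, -0.003], [-0.91, -0.258, 0.325], [-0.313, -0.086, -0.946]] [-0.574, -0.042, 0.382] [ 0.237 -0.53   0.373] [0.01421528 0.         0.         0.         0.        ]
```

View pics/top0.png

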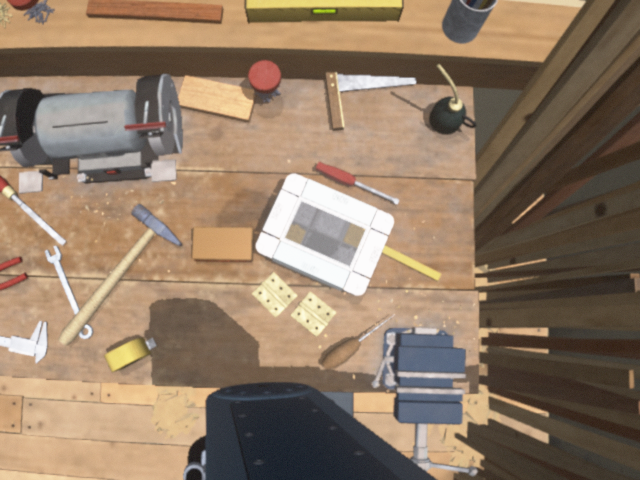

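View pics/side0.png

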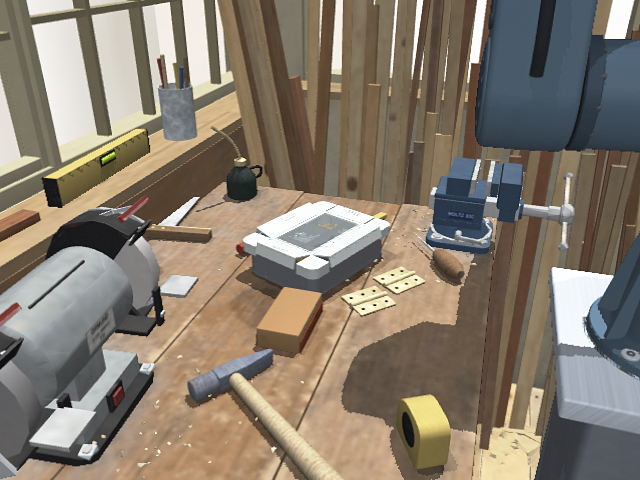

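```bash
cat > h.py <<'E'
import cv2,numpy as np
def ray(c,uv,z):
    p=cv2.undistortPoints(np.array(uv,float).reshape(-1,1,2),c["mtx"],c["dist"])[:,0]
    d=np.c_[p,np.ones(len(p))]@c["R"]; o=-c["R"].T@c["t"]
    return o+d*((z-o[2])/d[:,2])[:,None]
def proj(c,X):
    return cv2.projectPoints(np.array(X,float).reshape(-1,1,3),cv2.Rodrigues(c["R"])[0],c["t"],c["mtx"],c["dist"])[0][:,0]
def box2w(cx,cy,yaw,P):
    P=np.atleast_2d(P).astype(float); s,k=np.sin(yaw),np.cos(yaw)
    return np.c_[cx+k*P[:,0]-s*P[:,1],cy+s*P[:,0]+k*P[:,1],P[:,2]]
E
python3 - <<'E'
import pickle,cv2,numpy as np
from h import *
c=pickle.load(open("top0.pkl","rb")); f=c["frame"]
hsv=cv2.cvtColor(f,cv2.COLOR_RGB2HSV)
m=((hsv[...,1]<45)&(hsv[...,2]>150)).astype(np.uint8); m[:160]=0;m[310:]=0;m[:,:240]=0;m[:,410:]=0
cs=max(cv2.findContours(m,0,2)[0],key=cv2.contourArea)
for z in (.058,.062):
    w=ray(c,cs[:,0],z)[:,:2]; r=cv2.minAreaRect((w*1000).astype(np.float32)); print(z,r)
big=cv2.resize(f[160:310,240:410],None,fx=4.6,fy=4,interpolation=cv2.INTER_CUBIC)
big=cv2.resize(f[165:305,245:405],None,fx=4,fy=4,interpolation=cv2.INTER_CUBIC)
cv2.imwrite("pics/topz.png",big[:,:,::-1])
c=pickle.load(open("side0.pkl","rb"));f=c["frame"]
cv2.imwrite("pics/sidez.png",cv2.resize(f[190:305,230:400],None,fx=4.6,fy=4.6,interpolation=cv2.INTER_CUBIC)[:,:,::-1])
E
```

```text
0.058 ((512.2922973632812, -54.90704345703125), (202.935546875, 153.9944305419922), 67.87333679199219)
0.062 ((511.666259765625, -54.790626525878906), (201.98968505859375, 153.27667236328125), 67.87333679199219)
```

View pics/topz.png

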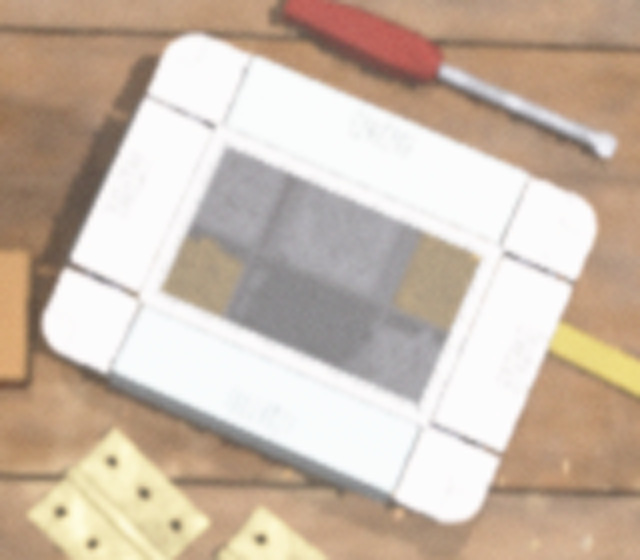

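View pics/sidez.png

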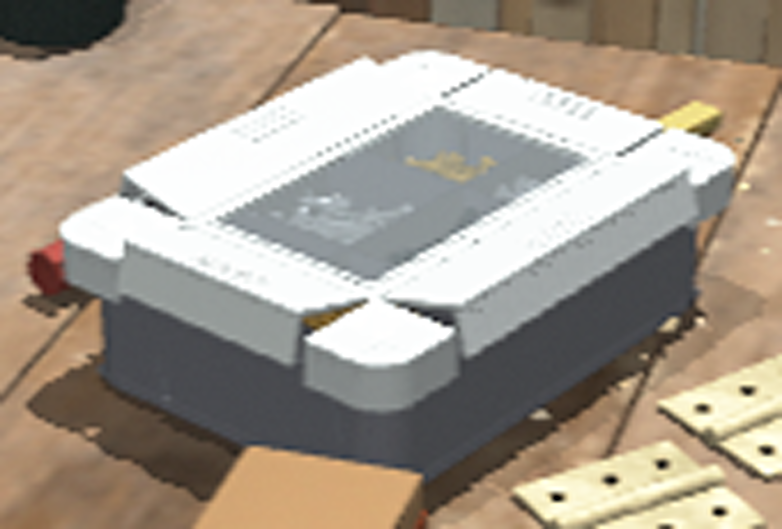

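View pics/wrist0.png

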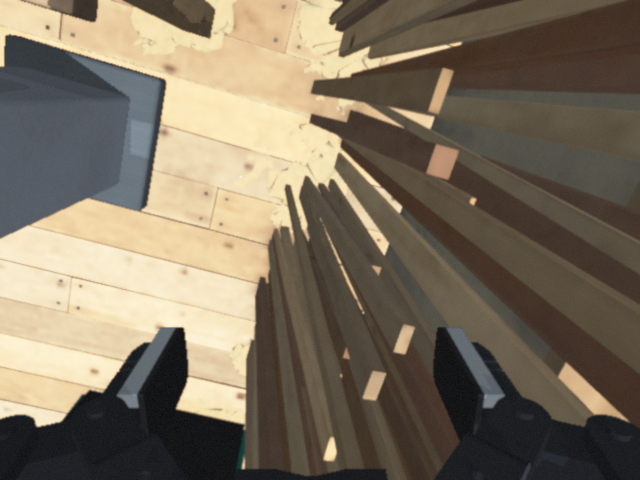

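Run:
```python
import pickle,cv2,numpy as np
from h import *
a=pickle.load(open("top0.pkl","rb"));b=pickle.load(open("side0.pkl","rb"))
T=np.array([(225,147),(485,255),(418,403),(160,290)],float)/4+(245,165)
S=np.array([(215,218),(437,105),(588,158),(375,278)],float)/4.6+(230,190)
u=lambda c,p:cv2.undistortPoints(p.reshape(-1,1,2),c["mtx"],c["dist"])[:,0].T
P=lambda c:np.c_[c["R"],c["t"]]
X=cv2.triangulatePoints(P(a),P(b),u(a,T),u(b,S));X=(X[:3]/X[3]).T
print(X.round(4),X.mean(0))
print(np.degrees(np.arctan2(*(X[0]-X[1])[:2])),np.degrees(np.arctan2(*(X[3]-X[2])[:2])))
print(ray(a,T,.058).mean(0),ray(b,S,.058).mean(0))
for yaw in (-.386,):
  for n,p in dict(front=(-.066,0,.064),back=(.066,0,.064),left=(0,.091,.064),right=(0,-.091,.058)).items():
    w=box2w(.512,-.055,yaw,p);print(n,w.round(4),proj(a,w),(proj(a,w)-(245,165))*4,(proj(b,w)-(230,190))*4.6)
```

```text
[[ 0.5653 -0.013   0.0591]
 [ 0.5218 -0.1253  0.0578]
 [ 0.4576 -0.0979  0.0583]
 [ 0.5014  0.0121  0.0599]] [ 0.51152123 -0.05600631  0.05874877]
21.16545809807712 21.718825362565354
[ 0.51177581 -0.05594887  0.058     ] [ 0.51185234 -0.05733343  0.058     ]
front [[ 0.4509 -0.0302  0.064 ]] [[309.22403518 268.33184876]] [[256.89614071 413.32739505]] [[558.06553915 230.52535407]]
back [[ 0.5731 -0.0798  0.064 ]] [[340.50114786 197.65556815]] [[382.00459145 130.62227262]] [[262.84393449 121.60386369]]
left [[0.5463 0.0293 0.064 ]] [[275.85433246 211.14554415]] [[123.41732984 184.58217661]] [[222.92655871 270.3183726 ]]
right [[ 0.4777 -0.1393  0.058 ]] [[374.12363705 254.64581551]] [[516.49454818 358.58326205]] [[562.27734449 104.54784529]]
```

Run:
```python
import pickle
from h import *
a=pickle.load(open("top0.pkl","rb"));b=pickle.load(open("side0.pkl","rb"))
T=np.array([(398,335),(462,346),(462,420)],float)
for z in (.05,.1,.15): print(z,ray(a,T,z).round(3).tolist())
for z in (.1,.15,.2): print(z,ray(b,np.array([(458,158.),(518,165)]),z).round(3).tolist())
```

```text
0.05 [[0.344, -0.183, 0.05], [0.327, -0.293, 0.05], [0.204, -0.293, 0.05]]
0.1 [[0.346, -0.174, 0.1], [0.33, -0.277, 0.1], [0.214, -0.278, 0.1]]
0.15 [[0.348, -0.165, 0.15], [0.333, -0.262, 0.15], [0.224, -0.263, 0.15]]
0.1 [[0.327, -0.353, 0.1], [0.218, -0.347, 0.1]]
0.15 [[0.318, -0.207, 0.15], [0.224, -0.202, 0.15]]
0.2 [[0.31, -0.06, 0.2], [0.23, -0.056, 0.2]]
```

{"method": "drive_tool", "body": {
  "deltas": [
    {"slide":[0.8,-0.8,-0.2],"delta_rot":[0,0,0],"hand":0},
    {"slide":[0.8,-0.8,-0.2],"delta_rot":[0,0,0],"hand":0},
    {"slide":[0.8,-0.8,-0.2],"delta_rot":[0,0,0],"hand":0},
    {"slide":[0.8,-0.8,-0.2],"delta_rot":[0,0,0],"hand":0},
    {"slide":[0.8,-0.8,-0.2],"delta_rot":[0,0,0],"hand":0}
  ]
}}

```text
time_s: 0.78
eef_pos: [0.2948, -0.3049, 0.2815]
eef_rot: [0.0, 0.991, 0.137, 0.0]
wrist_force: [0.6, 0.1, 0.1]
opening: -0.003
```

{"method": "drive_tool", "body": {
  "deltas": [
    {"slide":[0.8,-0.8,0],"delta_rot":[0,0,0],"hand":0},
    {"slide":[0.8,-0.8,0],"delta_rot":[0,0,0],"hand":0},
    {"slide":[0.8,-0.8,0],"delta_rot":[0,0,0],"hand":0},
    {"slide":[0.8,-0.8,0],"delta_rot":[0,0,0],"hand":0},
    {"slide":[0,0,0],"delta_rot":[0,0,0.05],"hand":0}
  ]
}}

```text
time_s: 1.4
eef_pos: [0.4059, -0.1055, 0.2812]
eef_rot: [-0.0, 0.998, 0.061, 0.0]
wrist_force: [-0.1, -1.6, 0.9]
opening: -0.001
```

{"method": "drive_tool", "body": {
  "deltas": [
    {"slide":[0,0,0],"delta_rot":[0,0,0.05],"hand":0},
    {"slide":[0,0,0],"delta_rot":[0,0,0.05],"hand":0},
    {"slide":[0,0,0],"delta_rot":[0,0,0.058],"hand":0},
    {"slide":[0,0,0],"delta_rot":[0,0,0],"hand":0},
    {"slide":[0,0,0],"delta_rot":[0,0,0],"hand":0}
  ]
}}

```text
time_s: 2.02
eef_pos: [0.4047, -0.1092, 0.2812]
eef_rot: [-0.0, 0.982, -0.186, -0.0]
wrist_force: [0.1, 0.9, 0.5]
opening: -0.004
```

```bash
cat > go.py <<'E'
from h import *
import sys
from bench import ctrl
from scipy.spatial.transform import Rotation as Ro
def deltas(targets):
    o=ctrl.get_obs(); q=o["eef_rot"]; R=Ro.from_quat([q[1],q[2],q[3],q[0]]).as_matrix()
    p=np.array(o["eef_pos"]); print("pos",p.round(4),"f",np.round(o["wrist_force"],1))
    for t in targets:
        t=np.array(t); print(t.round(4),"tool delta /50mm",(R.T@(t-p)/.05).round(3)); p=t
E
python3 - <<'E'
from go import *
import pickle
c=ctrl.camera("wrist");cv2.imwrite("pics/wrist1.png",c["frame"][:,:,::-1]);pickle.dump(c,open("wrist1.pkl","wb"))
deltas([box2w(.512,-.0555,-.38,p)[0] for p in [(-.066,0,.12),(.066,0,.12),(0,.091,.12),(0,-.091,.12)]])
E
```

```text
pos [ 0.4048 -0.1092  0.2812] f [-0.6  1.2 -0.5]
[ 0.4507 -0.031   0.12  ] tool delta /50mm [ 0.28  -1.792  3.225]
[ 0.5733 -0.08    0.12  ] tool delta /50mm [ 2.64   0.011 -0.   ]
[0.5458 0.029  0.12  ] tool delta /50mm [-1.312 -1.825  0.   ]
[ 0.4782 -0.14    0.12  ] tool delta /50mm [-0.015  3.64  -0.   ]
```

View pics/wrist1.png

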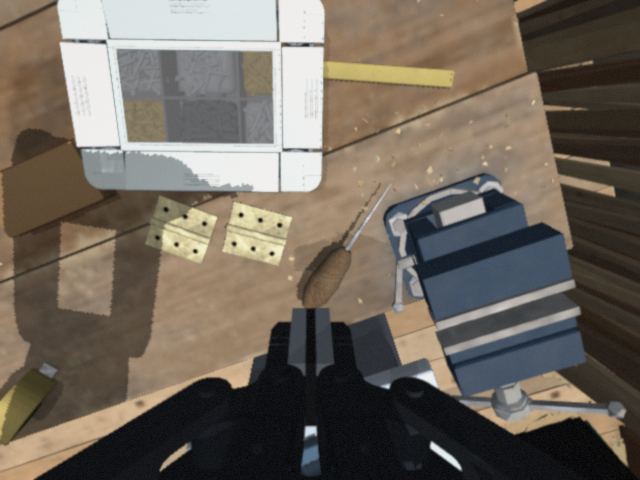

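{"method": "drive_tool", "body": {
  "deltas": [
    {"slide":[0.09,-0.6,0.9],"delta_rot":[0,0,0],"hand":0},
    {"slide":[0.09,-0.6,0.9],"delta_rot":[0,0,0],"hand":0},
    {"slide":[0.1,-0.59,0.9],"delta_rot":[0,0,0],"hand":0},
    {"slide":[0,0,0.9],"delta_rot":[0,0,0],"hand":0},
    {"slide":[0,0,0.3],"delta_rot":[0,0,0],"hand":0}
  ]
}}

```text
time_s: 2.7
eef_pos: [0.449, -0.0303, 0.0838]
eef_rot: [-0.0, 0.982, -0.187, -0.003]
wrist_force: [-0.1, -0.4, 0.1]
opening: -0.005
```

Run:
```python
from go import *
for n in ("side","top"):
    c=ctrl.camera(n); cv2.imwrite(f"pics/{n}1.png",cv2.resize(c["frame"][130:310,220:410],None,fx=3,fy=3)[:,:,::-1])
deltas([box2w(.512,-.0555,-.38,p)[0] for p in [(-.066,0,.058)]])
```

```text
pos [ 0.45   -0.0311  0.0853] f [-1.   0.3 -0.6]
[ 0.4507 -0.031   0.058 ] tool delta /50mm [ 0.015 -0.008  0.546]
```

View pics/side1.png

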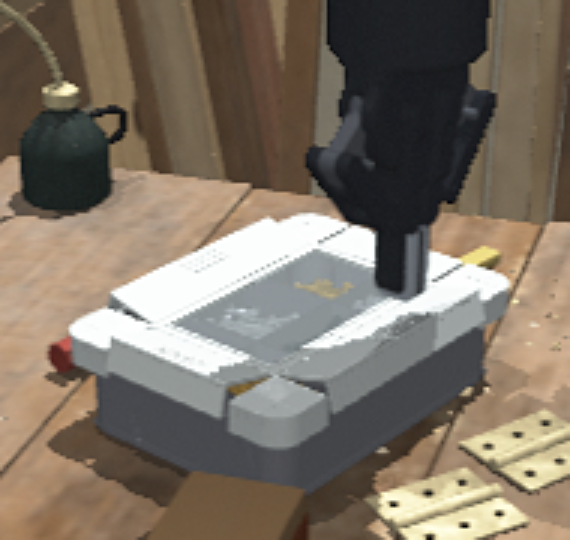

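The fingers hang above the front flap's ribs. Pressing in small steps now.

{"method": "drive_tool", "body": {
  "deltas": [
    {"slide":[0,0,0.2],"delta_rot":[0,0,0],"hand":0},
    {"slide":[0,0,0.16],"delta_rot":[0,0,0],"hand":0},
    {"slide":[0,0,0.06],"delta_rot":[0,0,0],"hand":0},
    {"slide":[0,0,0.06],"delta_rot":[0,0,0],"hand":0},
    {"slide":[0,0,0],"delta_rot":[0,0,0],"hand":0}
  ]
}}

```text
time_s: 3.42
eef_pos: [0.451, -0.0313, 0.0625]
eef_rot: [0.0, 0.982, -0.188, -0.0]
wrist_force: [-2.2, 0.3, 3.6]
opening: 0.003
```

{"method": "drive_tool", "body": {
  "deltas": [
    {"slide":[0,0,0.03],"delta_rot":[0,0,0],"hand":0},
    {"slide":[0,0,0.03],"delta_rot":[0,0,0],"hand":0},
    {"slide":[0,0,0.02],"delta_rot":[0,0,0],"hand":0},
    {"slide":[0,0,0],"delta_rot":[0,0,0],"hand":0},
    {"slide":[0,0,0],"delta_rot":[0,0,0],"hand":0}
  ]
}}

```text
time_s: 4.05
eef_pos: [0.4511, -0.0313, 0.0583]
eef_rot: [-0.0, 0.982, -0.188, 0.0]
wrist_force: [0.1, -1.0, -0.0]
opening: -0.003
```

{"method": "drive_tool", "body": {
  "deltas": [
    {"slide":[0,0,0.02],"delta_rot":[0,0,0],"hand":0},
    {"slide":[0,0,0.02],"delta_rot":[0,0,0],"hand":0},
    {"slide":[0,0,0],"delta_rot":[0,0,0],"hand":0},
    {"slide":[0,0,0],"delta_rot":[0,0,0],"hand":0},
    {"slide":[0,0,0],"delta_rot":[0,0,0],"hand":0}
  ]
}}

```text
time_s: 4.68
eef_pos: [0.4511, -0.0313, 0.0574]
eef_rot: [0.0, 0.982, -0.188, -0.0]
wrist_force: [-6.0, 1.7, 15.4]
opening: -0.001
```

{"method": "drive_tool", "body": {
  "deltas": [
    {"slide":[0,0,-0.3],"delta_rot":[0,0,0],"hand":0},
    {"slide":[0,0,-0.5],"delta_rot":[0,0,0],"hand":0},
    {"slide":[0.8,0,0],"delta_rot":[0,0,0],"hand":0},
    {"slide":[0.9,0,0],"delta_rot":[0,0,0],"hand":0},
    {"slide":[0.92,0,0],"delta_rot":[0,0,0],"hand":0}
  ]
}}

```text
time_s: 5.3
eef_pos: [0.5741, -0.0802, 0.0969]
eef_rot: [0.0, 0.982, -0.188, 0.0]
wrist_force: [0.0, -0.4, -0.4]
opening: -0.001
```

Run:
```python
from go import *
import pickle
for n in ("side","top"):
    c=ctrl.camera(n); cv2.imwrite(f"pics/{n}2.png",cv2.resize(c["frame"][130:310,220:410],None,fx=3,fy=3)[:,:,::-1])
    pickle.dump(c,open(f"{n}2.pkl","wb"))
deltas([box2w(.512,-.0555,-.38,p)[0] for p in [(.066,0,.058)]])
```

```text
pos [ 0.5765 -0.0819  0.097 ] f [ 1.  -0.7 -0.6]
[ 0.5733 -0.08    0.058 ] tool delta /50mm [-0.077 -0.012  0.78 ]
```

View pics/side2.png

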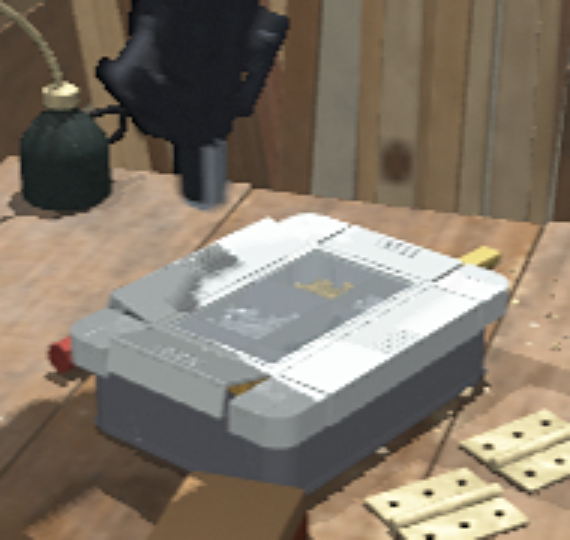

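View pics/top2.png

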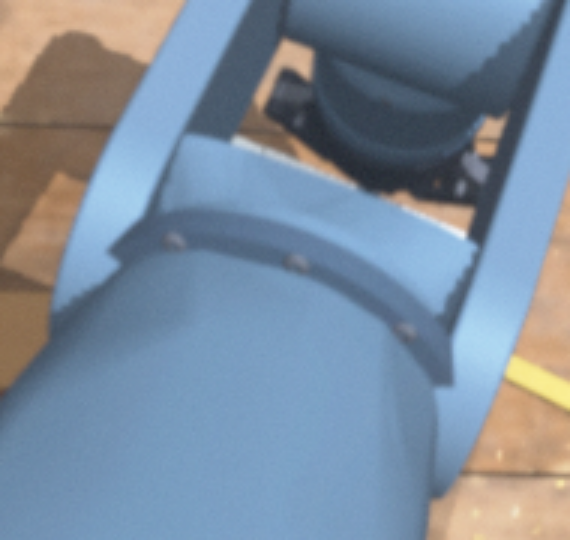

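{"method": "drive_tool", "body": {
  "deltas": [
    {"slide":[-0.07,-0.01,0.2],"delta_rot":[0,0,0],"hand":0},
    {"slide":[0,0,0.3],"delta_rot":[0,0,0],"hand":0},
    {"slide":[0,0,0.12],"delta_rot":[0,0,0],"hand":0},
    {"slide":[0,0,0.06],"delta_rot":[0,0,0],"hand":0},
    {"slide":[0,0,0.04],"delta_rot":[0,0,0],"hand":0}
  ]
}}

```text
time_s: 6.02
eef_pos: [0.5691, -0.0776, 0.0603]
eef_rot: [-0.0, 0.982, -0.188, -0.0]
wrist_force: [-0.5, 0.1, -0.0]
opening: 0.001
```

{"method": "drive_tool", "body": {
  "deltas": [
    {"slide":[0,0,0.03],"delta_rot":[0,0,0],"hand":0},
    {"slide":[0,0,0.03],"delta_rot":[0,0,0],"hand":0},
    {"slide":[0,0,0.02],"delta_rot":[0,0,0],"hand":0},
    {"slide":[0,0,0],"delta_rot":[0,0,0],"hand":0},
    {"slide":[0,0,0],"delta_rot":[0,0,0],"hand":0}
  ]
}}

```text
time_s: 6.65
eef_pos: [0.5701, -0.0781, 0.0577]
eef_rot: [0.0, 0.982, -0.188, 0.0]
wrist_force: [-4.2, 0.5, 9.9]
opening: -0.003
```

{"method": "drive_tool", "body": {
  "deltas": [
    {"slide":[0,0,0.02],"delta_rot":[0,0,0],"hand":0},
    {"slide":[0,0,0],"delta_rot":[0,0,0],"hand":0},
    {"slide":[0,0,0],"delta_rot":[0,0,0],"hand":0},
    {"slide":[0,0,-0.3],"delta_rot":[0,0,0],"hand":0},
    {"slide":[0,0,-0.5],"delta_rot":[0,0,0],"hand":0}
  ]
}}

```text
time_s: 7.28
eef_pos: [0.569, -0.0778, 0.0952]
eef_rot: [-0.0, 0.982, -0.188, -0.001]
wrist_force: [0.5, -0.7, 0.9]
opening: -0.002
```

{"method": "drive_tool", "body": {
  "deltas": [
    {"slide":[-0.6,-0.9,0],"delta_rot":[0,0,0],"hand":0},
    {"slide":[-0.6,-0.9,0],"delta_rot":[0,0,0],"hand":0},
    {"slide":[0,0,0],"delta_rot":[0,0,0],"hand":0},
    {"slide":[0,0,0],"delta_rot":[0,0,0],"hand":0},
    {"slide":[0,0,0],"delta_rot":[0,0,0],"hand":0}
  ]
}}

```text
time_s: 7.9
eef_pos: [0.5477, 0.0267, 0.0955]
eef_rot: [0.0, 0.982, -0.189, 0.0]
wrist_force: [0.2, -1.2, -0.7]
opening: 0.001
```

Run:
```python
from go import *
import pickle
for n in ("side",):
    c=ctrl.camera(n); cv2.imwrite(f"pics/{n}3.png",cv2.resize(c["frame"][130:310,220:410],None,fx=3,fy=3)[:,:,::-1])
deltas([box2w(.512,-.0555,-.38,p)[0] for p in [(0,.091,.058)]])
```

```text
pos [0.5476 0.0267 0.0954] f [0.2 1.  0.4]
[0.5458 0.029  0.058 ] tool delta /50mm [-0.053 -0.03   0.748]
```

View pics/side3.png

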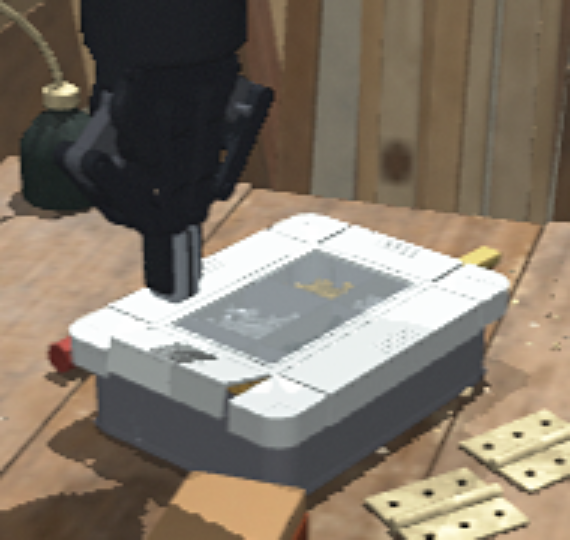

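The front and back edges now lie flush. Left is next.

{"method": "drive_tool", "body": {
  "deltas": [
    {"slide":[-0.05,-0.03,0.2],"delta_rot":[0,0,0],"hand":0},
    {"slide":[0,0,0.28],"delta_rot":[0,0,0],"hand":0},
    {"slide":[0,0,0.1],"delta_rot":[0,0,0],"hand":0},
    {"slide":[0,0,0.06],"delta_rot":[0,0,0],"hand":0},
    {"slide":[0,0,0.04],"delta_rot":[0,0,0],"hand":0}
  ]
}}

```text
time_s: 8.57
eef_pos: [0.5451, 0.0304, 0.0613]
eef_rot: [-0.0, 0.982, -0.188, -0.0]
wrist_force: [-0.5, 0.9, 2.8]
opening: -0.005
```

{"method": "drive_tool", "body": {
  "deltas": [
    {"slide":[0,0,0.03],"delta_rot":[0,0,0],"hand":0},
    {"slide":[0,0,0.03],"delta_rot":[0,0,0],"hand":0},
    {"slide":[0,0,0.02],"delta_rot":[0,0,0],"hand":0},
    {"slide":[0,0,0],"delta_rot":[0,0,0],"hand":0},
    {"slide":[0,0,0],"delta_rot":[0,0,0],"hand":0}
  ]
}}

```text
time_s: 9.2
eef_pos: [0.5456, 0.0301, 0.0578]
eef_rot: [0.0, 0.982, -0.188, 0.0]
wrist_force: [-1.8, 1.3, 5.9]
opening: -0.002
```

{"method": "drive_tool", "body": {
  "deltas": [
    {"slide":[0,0,0.03],"delta_rot":[0,0,0],"hand":0},
    {"slide":[0,0,0],"delta_rot":[0,0,0],"hand":0},
    {"slide":[0,0,0],"delta_rot":[0,0,0],"hand":0},
    {"slide":[0,0,0],"delta_rot":[0,0,0],"hand":0},
    {"slide":[0,0,0],"delta_rot":[0,0,0],"hand":0}
  ]
}}

```text
time_s: 9.82
eef_pos: [0.5457, 0.0301, 0.0572]
eef_rot: [0.0, 0.982, -0.188, 0.0]
wrist_force: [-4.8, 1.2, 13.5]
opening: 0.004
```

{"method": "drive_tool", "body": {
  "deltas": [
    {"slide":[0,0,-0.3],"delta_rot":[0,0,0],"hand":0},
    {"slide":[0,0,-0.9],"delta_rot":[0,0,0],"hand":0},
    {"slide":[-0.7,0,-0.9],"delta_rot":[0,0,0],"hand":0},
    {"slide":[-0.9,0,-0.7],"delta_rot":[0,0,0],"hand":0},
    {"slide":[-1,0,-0.5],"delta_rot":[0,0,0],"hand":0}
  ]
}}

```text
time_s: 10.45
eef_pos: [0.4242, 0.0784, 0.2229]
eef_rot: [-0.0, 0.982, -0.188, 0.001]
wrist_force: [0.6, 0.8, 1.5]
opening: -0.003
```

{"method": "drive_tool", "body": {
  "deltas": [
    {"slide":[-1,0.4,0],"delta_rot":[0,0,0],"hand":0},
    {"slide":[0,0.8,0],"delta_rot":[0,0,0],"hand":0},
    {"slide":[0,0,0],"delta_rot":[0,0,0],"hand":0},
    {"slide":[0,0,0],"delta_rot":[0,0,0],"hand":0},
    {"slide":[0,0,0],"delta_rot":[0,0,0],"hand":0}
  ]
}}

```text
time_s: 11.08
eef_pos: [0.3563, 0.0414, 0.2208]
eef_rot: [-0.0, 0.982, -0.188, -0.0]
wrist_force: [0.7, 0.4, -0.0]
opening: -0.002
```

Run:
```python
from go import *
import pickle
for n in ("side","top","wrist"):
    c=ctrl.camera(n); f=c["frame"]
    if n=="side": f=cv2.resize(f[190:310,220:410],None,fx=4,fy=4,interpolation=cv2.INTER_CUBIC)
    cv2.imwrite(f"pics/{n}4.png",f[:,:,::-1])
deltas([])
```

```text
pos [0.3561 0.0414 0.2206] f [ 0.2 -0.6  0.1]
```

View pics/side4.png

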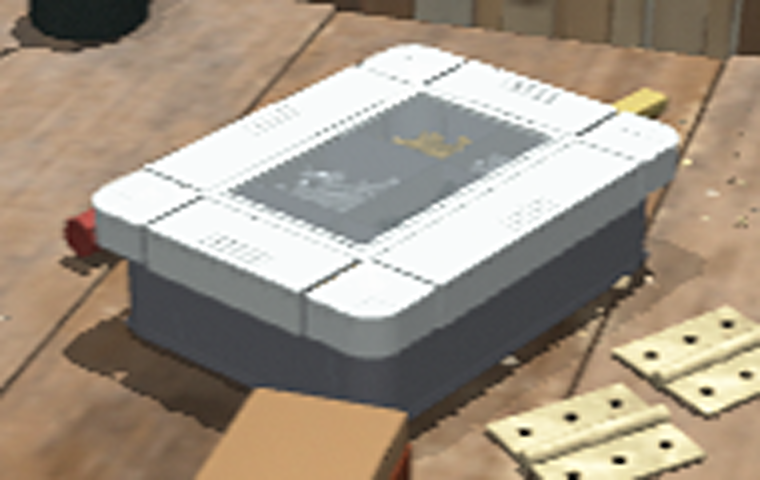

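View pics/wrist4.png

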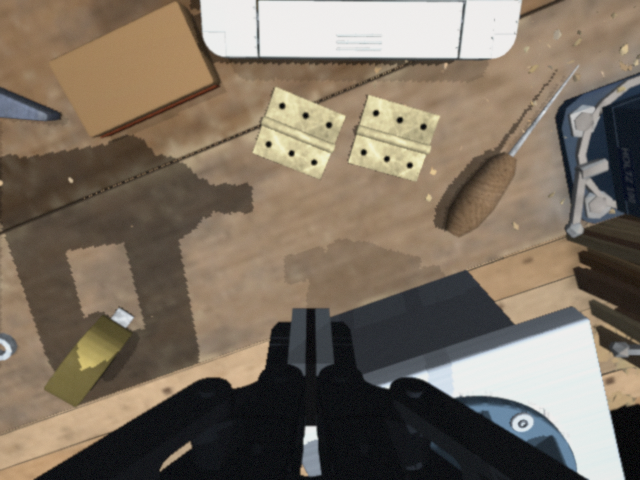

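View pics/top4.png

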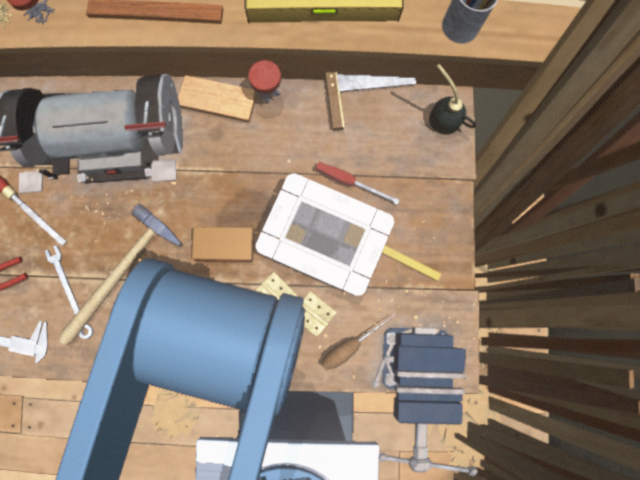

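Side view: all four edges are flush. The left seams (145,230)–(300,300) are closed, and the right rim (470,62)–(615,110) runs level with its corners. I'll check that the box hasn't shifted, then hand in.

Run:
```python
from go import *
import pickle
for c in (pickle.load(open("top0.pkl","rb")),ctrl.camera("top")):
    f=c["frame"];hsv=cv2.cvtColor(f,cv2.COLOR_RGB2HSV)
    m=((hsv[...,1]<45)&(hsv[...,2]>150)).astype(np.uint8); m[:160]=0;m[310:]=0;m[:,:240]=0;m[:,410:]=0
    cs=max(cv2.findContours(m,0,2)[0],key=cv2.contourArea)
    print(cv2.minAreaRect((ray(c,cs[:,0],.058)[:,:2]*1000).astype(np.float32)))
ctrl.hand_in()
```

```text
((512.2922973632812, -54.90704345703125), (202.935546875, 153.9944305419922), 67.87333679199219)
((512.0602416992188, -54.66938781738281), (202.9123992919922, 153.021728515625), 68.02300262451172)
the job is handed in; nothing more can be done
```

I pressed down the three edges that stood proud (front, back and left) with the closed fingers. The lid is now shut all round, and the job is handed in at about 11 s. The right edge was already shut, so I left it alone.

- **Pressing:** each edge stopped firmly at about 57–58 mm height. I measured about 10–15 N there, below the 40 N that does no harm. The back edge was pressed about 3.5 mm further in from its rim than the marked point, and it still shut.
- **Last checks:** the final side view shows all four edges flush with the corners, with no gaps at the seams. In the top view the box centre moved about 0.3 mm and its angle 0.15°, which is within measuring error. The things lying round it look unmoved by eye; I did not measure them.
- **Failed or disagreeing checks:** none. I judged the right edge shut from the pictures only, without touching it.

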